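# Seat the linisher's idler and hold the tensioner back for a new belt

## Robot

A 6-joint arm with a two-finger parallel gripper is mounted at the origin on the work surface. World frame = base frame: x ahead of the robot, y to its left, z up, the work surface at z = 0. Lengths are in mm, angles in degrees, forces in N, time in s.
With the tool pointing down it reaches from about 325 to 850 mm from the base axis. Payload 4.4 kg.
Tool frame: the origin (TCP) lies on the centre line of the jaws, within the pads' length; the fingertips stand 25 mm ahead of it and the grasp point (between the pads) lies 6 mm ahead of it; z points along the fingers, y is the line along which they close (so a half turn about z gives the same grasp; the last joint's range is limited). The gripper opens to 94 mm and grips with 3 to 60 N. Pads are 16 mm wide; open, the fingers measure 119 mm over their backs; the gripper's body (75 mm by 177 mm) begins 78 mm behind the grasp point.
Start: joints at [67.867, 11.837, 88.321, -0, 79.842, -8.623], TCP at [134.342, 559.088, 230.447] pointing down, gripper open.
Joint ranges: [-156.59, 156.59], [-49.26, 127.26], [12.9, 141.05], [-63.56, 243.56], [4.71, 150.69], [-161.64, 161.64]. Speed limits (degrees/s): [159.86, 159.86, 180, 180, 180, 180].

## Interface

Orientations are given as a 3x3 rotation matrix whose columns are the frame's x, y, z axes.
In Python, from workcell import robot gives the robot as it stands.
- The arm moves only by the shell command python3 -m crank 'ROWS' [FORCE]. ROWS is JSON, a list that holds one entry, the list of rows, each a list of 7 numbers: the shift along the tool's x, y, z in m, then the turn, a rotation vector about the tool's x, y, z in rad, then the opening, from 0 (shut) to 1 (fully open). A call has exactly 5 rows; each row is the pose to reach, as a shift and turn from the pose commanded when the call began, along the tool's axes at that moment; what a row does not reach only later rows make up. A row lasts 1/12 s, in which the tool goes at most 41.7 mm and 7.16 degrees, less where a joint would pass 70% of its speed; a pose out of reach is approached as far as the arm can. A call with a gripper value outside its range is refused whole. The fingers move at their own pace and stop on an object; FORCE is the grip in N (left out, the last holds). Time passes only in rows, so rows that repeat a pose let the fingers close, or fill a call up. It gives the time, the measured TCP pose, the force, the opening and the grip force at its end, in the units of the state.
- robot.read_state(): the state, without advancing time (a new reading comes with each control period).
- robot.capture(name): name is "scene" or "top"; returns a dict with "frame" (420x560x3 uint8, red, green, blue), "fx", "fy", "cx", "cy" (pixels), "R" (3x3) and "t" (3): a world point X has camera coordinates R X + t. Camera axes: x right, y down, z forward; pixel columns grow to the right and rows downward; lengths in mm; the calibration is good to about 2 mm. A picture is of the moment at which its call begins. There is no depth.
- robot.close_job(): hands the job in; it is judged then, once.
The state is a dict: "time_s": time; "qpos": joint angles; "joint_velocities": joint speeds; "effort": joint torques, N m; "ee_pos": TCP position; "eef_rot": TCP orientation; "force": force on the tool from outside, world axes, zero at the start; "torque": the same for the moment, N m; "gripper_width": opening from 0.0 (shut) to 1.0 (fully open); "grasp_force": force on a finger pad.
Only numpy, scipy, OpenCV 4.12 (cv2) and the standard library are available. Lean on these libraries where they do the work, as an engineer would, in place of code of your own. Each camera call takes 0.05 s, during which the arm holds its last target. There are 200 camera calls.

## Task

Get the small green belt linisher ready for a new belt: stand the new idler (bright aluminium wheel with a blue centre, not the worn black one) in the keyed pocket at the end of the deck, tab in the notch and fully home, and let go of it. Then push the sprung tension arm (red grip) in towards the platen until the brass pawl has clicked in behind it, and a little farther, so that your push and not the pawl carries the spring; finish while holding it compressed like that, so that the belt can be slipped on. Leave the worn idler and the other things on the bench where they are.

Things in the scene. Friction and masses are not known exactly. Their poses are not given: they have to be found in the camera images.
- grinder: Belt linisher, belt off, fixed to the bench; green deck 45 mm high. Origin: centre of the deck at bench level; x from tensioner side to platen side, y from idler end to motor end. Deck x -85 to 85, y -180 to 210 mm (round motor end). Black drive drum at x 30, y 125 mm, 104 mm high; upright steel platen at x 66 to 72, y -70 to 75 mm, 97 mm high.
- seat (a point): Centre of the floor of the idler's pocket in the deck, grinder x 41, y -125, z 33 mm, axes as the grinder's. Pocket 47 (x) by 53 mm (y), 12 mm deep, 3 mm bevelled rim; a 20 mm wide notch for the tab leads from its -y side out through the deck's end. The idler fits one way only: axes parallel to the grinder's, origin on this point.
- seat_notch (a point): On the notch floor, where the outer end of the idler's tab comes to lie: 37 mm from seat towards the grinder's -y.
- idler_new: Standing upright, 87 mm tall. Foot 44 (x) by 50 (y) by 14 mm high; a tab 14 mm wide sticks out 12 mm from the middle of its -y end. Wheel 48 mm across, 18 to 63 mm up, turns stiffly. On top the axle's head, fixed to the foot: 14 (x) by 18 mm (y), 65 to 87 mm up. Origin: centre of the foot's underside. The new one: wheel and foot of bright aluminium, blue disc on top of the wheel. About 0.32 kg.
- idler_new_tab (a point): Middle of the outer end of the new idler's tab, at its underside, 37 mm from the idler's origin along its -y.
- idler_new_head (a point): Middle of the new idler's axle head, 76 mm above its origin: the place to grip.
- tensioner (a joint): Angle of the tension arm, rad: 0 sprung out at rest, grows as it is pushed in towards the platen (counter-clockwise from above). Its toe lifts the pawl from about 0.31 on; click at about 0.46, where the arm would rest if let go; stop at 0.66. The spring asks about 6 N at the red grip at 0, 9 N at 0.5, up to 3 N more while the pawl is lifted.
- tension_pivot (a point): Pivot axis of the tension arm at deck height, grinder x -30, y 55 mm, axes as the grinder's.
- tension_arm: The tension arm: steel bar 52 to 62 mm above the bench, 155 mm long; aluminium roller (34 mm across, top at 114 mm) 98 mm out from the pivot, red grip 138 mm out. Origin: on the pivot axis at bench level; its -y points along the arm to the tip, pushing in moves it towards its +x. At joint 0 it is turned -0.40 rad from the grinder's axes.
- tension_grip (a point): Centre of the arm's red grip: an upright cylinder 22 mm in diameter, from 118 to 168 mm above the bench, on a 12 mm steel post; 138 mm from the pivot axis.
- pawl (a joint): Travel of the brass pawl slider, m: 0 with its nose out under its spring (1.5 to 2.5 N), grows to about 0.008 as the arm's toe pushes it aside, and snaps back to 0 at the click.
- idler_old: Standing upright, 87 mm tall. Foot 44 (x) by 50 (y) by 14 mm high; a tab 14 mm wide sticks out 12 mm from the middle of its -y end. Wheel 48 mm across, 18 to 63 mm up, turns stiffly. On top the axle's head, fixed to the foot: 14 (x) by 18 mm (y), 65 to 87 mm up. Origin: centre of the foot's underside. The worn one: black wheel, rust-brown foot. It stays where it stands.
- weight_block: Cast iron weight 60 x 48 x 61 mm with a bar handle, 0.85 kg. Origin: centre of its underside. Leave alone.
- weight_bell: Brass bell weight, 40 mm across, 53 mm tall. Origin: centre of its underside. Leave alone.
- weight_small: Smaller brass bell weight, 32 mm across, 42 mm tall. Origin: centre of its underside. Leave alone.
- tin: Open copper tin, 72 mm across, 62 mm tall. Origin: centre of its underside. Leave alone.
- wrench: Steel wrench, 160 mm long, lying flat along its x. Leave alone.
- screwdriver: Screwdriver, 190 mm long, lying along its x. Leave alone.
- beam: Wooden scale beam, round, 18 mm thick and 340 mm long, lying along its x. Leave alone.

How it is judged:
By the outcome, as a careful person would: the job done as asked, in the order asked, and still so for the second after the job is handed in, while the arm keeps its last pose, push and grip.
It also fails if it takes over 48 s, if anything falls off the work surface, if the arm or the gripper's body presses on something with over 40 N, if the wrist force passes 120 N, or if a joint passes its speed limit or range.

## Working session

There is one attempt and no reset: what is moved stays moved. The work goes in short steps, Python scripts to look and compute and a shell command to move; the robot and the scene stay as the last step left them, time stands still between calls to the robot, and variables do not carry over. Pictures are saved under pics/ and viewed, at most 10 in all, crops included, and the job is handed in when it is done.

```bash
mkdir -p pics; ls
python3 - <<'E'
from workcell import robot
import cv2,pickle
s=robot.read_state();print(s['time_s'],s['ee_pos'],s['eef_rot'],s['gripper_width'])
for n in("scene","top"):
    c=robot.capture(n);pickle.dump(c,open(f'pics/{n}0.pkl','wb'));cv2.imwrite(f'pics/{n}0.png',c['frame'][:,:,::-1])
    print(n,c['fx'],c['fy'],c['cx'],c['cy'],c['R'],c['t'])
E
```

```text
pics
0.0 [134.07011567 558.38099792 229.28241557] [[-9.72323259e-01  2.33638166e-01 -8.29119627e-04]
 [ 2.33639431e-01  9.72320999e-01 -2.11931355e-03]
 [ 3.11017893e-04 -2.25437289e-03 -9.99997411e-01]] 0.9990126545245682
scene 544.0152765778636 544.0152765778636 284.0378669468985 211.0874897833062 [[-0.89420129  0.44765676 -0.0027358 ]
 [ 0.27171846  0.53788478 -0.79802822]
 [-0.35577118 -0.71434123 -0.60261387]] [ 495.79666352  -80.47669497 1963.60236978]
top 534.9413342389074 534.9413342389074 276.83468120827473 202.98364190395458 [[-0.02308515 -0.99971822  0.00552784]
 [-0.99431771  0.02238498 -0.10407303]
 [ 0.10391997 -0.00789897 -0.9945543 ]] [   5.37762157  548.12399751 1869.22373916]
```

View pics/scene0.png

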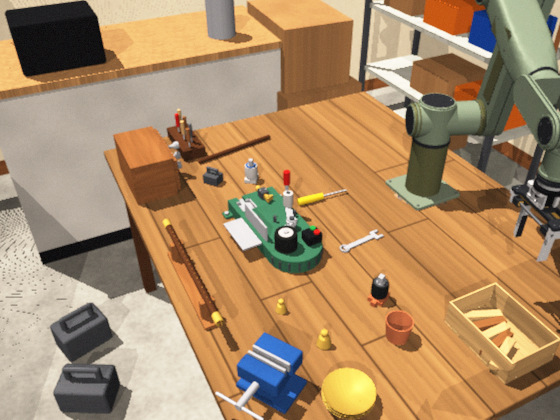

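View pics/top0.png

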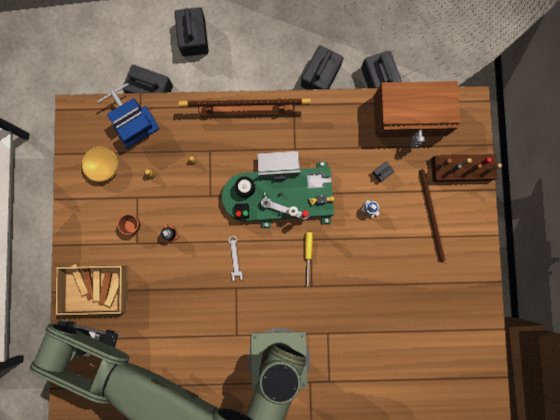

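The scene picture shows the linisher near (275,230) and the new idler at (251,170). In the top view the linisher is near (278,193), with its pocket at about (318,182), and the new idler is at (372,209). The worn idler is at (168,234). I'll enlarge both areas.

Run:
```python
import cv2
t=cv2.imread('pics/top0.png');s=cv2.imread('pics/scene0.png')
cv2.imwrite('pics/tc.png',cv2.resize(t[145:240,215:400],(740,380),interpolation=cv2.INTER_CUBIC))
cv2.imwrite('pics/sc.png',cv2.resize(s[150:275,215:335],None,fx=4.8,fy=4.8,interpolation=cv2.INTER_CUBIC))
```

```text
(no output)
```

View pics/tc.png

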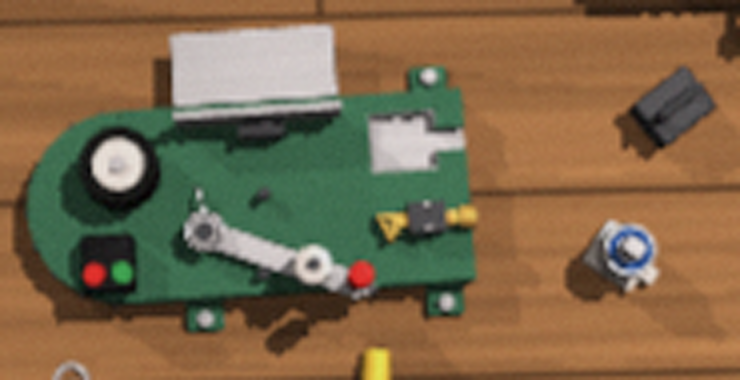

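View pics/sc.png

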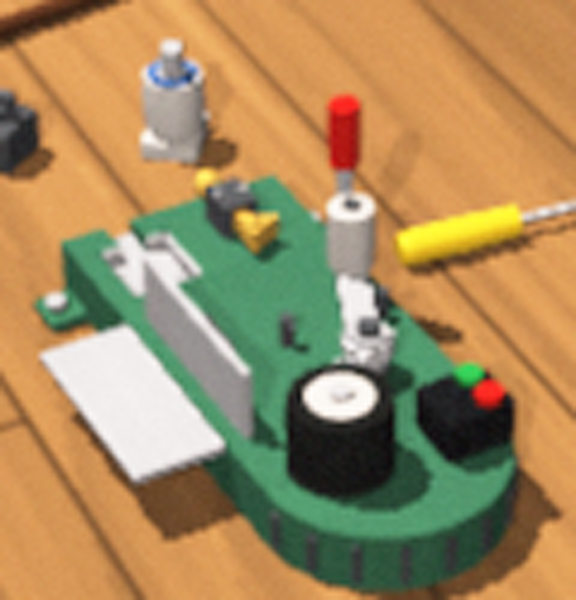

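Top crop: the deck's end corners are at crop (461,90) and (474,280). The drum top is at (118,165), the platen top edge runs from (173,118) to (340,104), and the pocket is near (401,144) with its notch pointing right. The red grip is at (361,274), and the idler head at (631,247) with its tab seemingly to the lower right. The scene crop agrees. Next I'll fit the grinder pose from these points and the idler pose from its silhouettes.

```bash
cat > fit.py <<'E'
import numpy as np,cv2,pickle
from scipy.optimize import least_squares
C={n:pickle.load(open(f'pics/{n}0.pkl','rb')) for n in('top','scene')}
def proj(c,P):
    q=np.atleast_2d(P)@c['R'].T+c['t'];return q[:,:2]/q[:,2:]*[c['fx'],c['fy']]+[c['cx'],c['cy']]
def T(p,P):
    c,s=np.cos(p[2]),np.sin(p[2]);P=np.atleast_2d(P)
    return P@np.array([[c,-s,0],[s,c,0],[0,0,1]]).T+[p[0],p[1],0]
def box(x0,x1,y0,y1,z0,z1):return np.array([[x,y,z] for x in(x0,x1) for y in(y0,y1) for z in(z0,z1)],float)
def cyl(r,z0,z1):
    a=np.linspace(0,6.283,25)[:-1];return np.array([[r*np.cos(t),r*np.sin(t),z] for t in a for z in(z0,z1)])
IDL=[box(-22,22,-25,25,0,14),box(-7,7,-37,-25,0,14),cyl(24,18,63),cyl(6,14,66),box(-7,7,-9,9,65,87)]
def render(c,p,S,off,shape):
    m=np.zeros(shape,np.uint8)
    for b in IDL:
        h=cv2.convexHull(((proj(c,T(p,b))-off+.5)*S-.5).astype(np.float32));cv2.fillConvexPoly(m,np.round(h).astype(int),1)
    return m
E
python3 - <<'E'
from fit import *
def full(u,o,s):return (np.array(u)+.5)/s-.5+o
ob=[]
for g,u in [((85,-180,45),(461,90)),((-85,-180,45),(474,280)),((30,125,104),(118,165)),((69,75,97),(173,116)),((69,-70,97),(340,102)),((41,-98.5,45),(370,144))]:ob.append(('top',g,full(u,[215,145],4)))
for g,u in [((85,-180,45),(65,240)),((-85,-180,45),(278,180)),((30,125,104),(342,395)),((69,-70,97),(148,255)),((69,75,97),(250,378))]:ob.append(('scene',g,full(u,[215,150],4.8)))
f=lambda p:np.concatenate([(proj(C[n],T(p,g))-u)[0] for n,g,u in ob])
r=least_squares(f,[700,0,0],loss='soft_l1');p=r.x
print('grinder',p[:2],np.degrees(p[2]));print(f(p).reshape(-1,2).round(1).tolist())
print('seat',T(p,(41,-125,33)),'pivot',T(p,(-30,55,45)))
# grip
gu=[('top',full((361,273),[215,145],4)),('scene',full((344,103),[215,150],4.8))]
g=least_squares(lambda X:np.concatenate([(proj(C[n],X)-u)[0] for n,u in gu]),[600,0,168]).x
a=p[2]-.40;piv=T(p,(-30,55,0))[0];print('grip',g,'model',piv+[138*np.sin(a),-138*np.cos(a),168])
# idler
h=least_squares(lambda X:np.concatenate([(proj(C['top'],X)-full((631,246),[215,145],4))[0],(proj(C['scene'],X)-full((172,46),[215,150],4.8))[0]]),[650,-200,87]).x;print('head',h)
S=6;M={}
for n in C:
    o=np.round(proj(C[n],[h[0],h[1],40])[0])-22
    im=C[n]['frame'][int(o[1]):int(o[1])+44,int(o[0]):int(o[0])+44]
    im=cv2.resize(im,None,fx=S,fy=S,interpolation=cv2.INTER_CUBIC).astype(int)
    m=((im[...,0]-im[...,2])<28).astype(np.uint8)
    if n=='top': pass
    k,l,st,_=cv2.connectedComponentsWithStats(m);c0=l[132-30:132+30,132-30:132+30];j=np.bincount(c0[c0>0]).argmax();m=(l==j).astype(np.uint8);M[n]=(o,m,im)
def score(p):
    return np.mean([ (lambda r,m:(r&m).sum()/(r|m).sum())(render(C[n],p,S,M[n][0],M[n][1].shape),M[n][1]) for n in C])
from scipy.optimize import minimize
res=[]
for y in range(-180,180,15):
    q=minimize(lambda v:-score([v[0],v[1],v[2]/30]),[h[0],h[1],np.radians(y)*30],method='Nelder-Mead',options=dict(initial_simplex=[[h[0],h[1],np.radians(y)*30],[h[0]+4,h[1],np.radians(y)*30],[h[0],h[1]+4,np.radians(y)*30],[h[0],h[1],np.radians(y+10)*30]],maxiter=80))
    res.append((-q.fun,q.x[0],q.x[1],np.degrees(q.x[2]/30)))
res.sort(reverse=True)
for r in res[:6]:print(np.round(r,3))
b=res[0];out=[]
for n in C:
    o,m,im=M[n];v=im.clip(0,255).astype(np.uint8)[:,:,::-1].copy();w=v.copy()
    for k in IDL:
        hh=cv2.convexHull(((proj(C[n],T([b[1],b[2],np.radians(b[3])],k))-o+.5)*S).astype(np.float32));cv2.polylines(w,[np.round(hh).astype(int)],1,(0,255,0),1)
    out.append(np.hstack([v,w,cv2.merge([m*255]*3)]))
cv2.imwrite('pics/idl.png',np.vstack(out))
E
```

```text
grinder [577.65198788 -19.04657084] -1437.6848920634461
[[-0.7, 0.0], [-0.4, 0.3], [-0.9, -0.3], [-0.7, 0.1], [-0.4, 1.0], [0.0, 0.2], [-0.6, -0.2], [-0.5, -1.6], [-0.3, -1.3], [-0.2, -0.4], [-0.5, -1.1]]
seat [[ 623.66793054 -142.28833739   33.        ]] pivot [[545.45473513  34.69667911  45.        ]]
grip [498.30739014 -96.92030287 165.50055023] model [496.89336444 -94.47682157 168.        ]
head [ 523.17043317 -334.63206431   86.70509685]
[   0.876  522.64  -336.593  -32.499]
[   0.875  522.374 -336.08   -33.733]
[   0.875  522.463 -336.013  -33.545]
[   0.875  522.319 -335.96   -31.137]
[   0.874  522.212 -336.772  -34.61 ]
[   0.874  521.981 -336.595  -36.346]
```

View pics/idl.png

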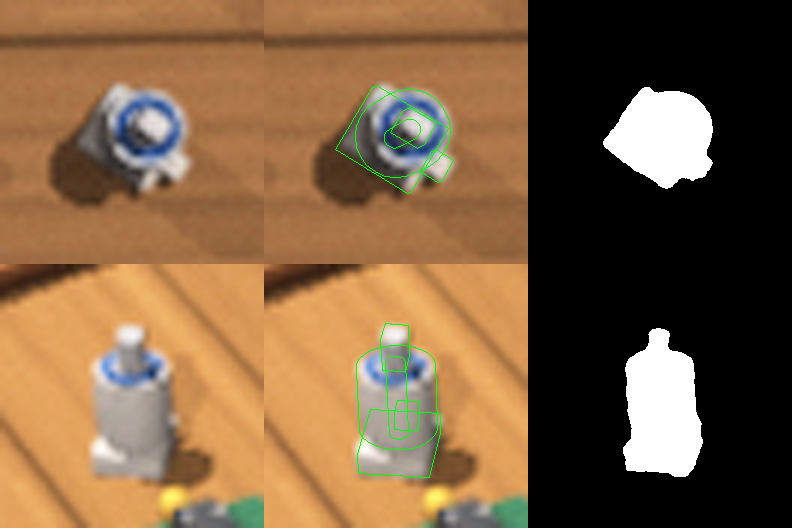

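Grinder: (577.7, -19.0), yaw 2.3°; the seat comes out at (624, -142). The model's grip point agrees with the measured one to 3 mm. New idler: (522.5, -336.3), yaw about -33°, and the head height of 86.7 measured against 87 is right. The overlay matches, with the tab at lower right in the top view. I'll plan the approach from here.

```bash
cat > plan.py <<'E'
import numpy as np
from scipy.spatial.transform import Rotation as Ro
from workcell import robot
def down(yaw): # yaw = world angle of tool y, deg
    a=np.radians(yaw);y=np.array([np.cos(a),np.sin(a),0]);z=np.array([0,0,-1.]);return np.c_[np.cross(y,z),y,z]
def plan(wps,start=None):
    s=robot.read_state();p,R=(np.array(s['ee_pos']),np.array(s['eef_rot'])) if start is None else (np.array(start[0]),down(start[1]))
    for w in wps:
        t=np.array(w[:3],float);Q=down(w[3])
        print(w,'shift',np.round(R.T@(t-p)/1000,4),'rot',np.round(Ro.from_matrix(R.T@Q).as_rotvec(),3));p,R=t,Q
E
python3 - <<'E'
from plan import *
plan([(290,430,245,43),(430,280,245,10),(500,85,245,-24),(523,-120,245,-33),(522.5,-320,200,-33),(522.5,-336.3,130,-33)],([134.3,559.1,230.4],76.5))
E
```

```text
(290, 430, 245, 43) shift [-0.1815 -0.0892 -0.0146] rot [0.    0.    0.585]
(430, 280, 245, 10) shift [-2.052e-01  1.000e-04  0.000e+00] rot [0.    0.    0.576]
(500, 85, 245, -24) shift [-0.2042  0.0351  0.    ] rot [0.    0.    0.593]
(523, -120, 245, -33) shift [-0.1779  0.1044  0.    ] rot [0.    0.    0.157]
(522.5, -320, 200, -33) shift [-0.168   0.1085  0.045 ] rot [0. 0. 0.]
(522.5, -336.3, 130, -33) shift [-0.0137  0.0089  0.07  ] rot [0. 0. 0.]
```

```bash
python3 -m crank '[[[-0.036,-0.018,-0.003,0,0,0.117,1],[-0.073,-0.036,-0.006,0,0,0.234,1],[-0.109,-0.054,-0.009,0,0,0.351,1],[-0.145,-0.071,-0.012,0,0,0.468,1],[-0.181,-0.089,-0.015,0,0,0.585,1]]]'
python3 -m crank '[[[-0.041,0,0,0,0,0.115,1],[-0.082,0,0,0,0,0.23,1],[-0.123,0,0,0,0,0.346,1],[-0.164,0,0,0,0,0.461,1],[-0.205,0,0,0,0,0.576,1]]]'
python3 -m crank '[[[-0.041,0.007,0,0,0,0.119,1],[-0.082,0.014,0,0,0,0.237,1],[-0.123,0.021,0,0,0,0.356,1],[-0.163,0.028,0,0,0,0.474,1],[-0.204,0.035,0,0,0,0.593,1]]]'
python3 -m crank '[[[-0.036,0.021,0,0,0,0.031,1],[-0.071,0.042,0,0,0,0.063,1],[-0.107,0.063,0,0,0,0.094,1],[-0.142,0.084,0,0,0,0.126,1],[-0.178,0.104,0,0,0,0.157,1]]]'
python3 -m crank '[[[-0.034,0.022,0,0,0,0,1],[-0.067,0.043,0,0,0,0,1],[-0.101,0.065,0,0,0,0,1],[-0.134,0.087,0.02,0,0,0,1],[-0.168,0.109,0.045,0,0,0,1]]]'
python3 - <<'E'
from plan import *
s=robot.read_state();print(s['ee_pos'],s['eef_rot'],s['qpos'])
plan([(522.5,-336.3,130,-33),(522.5,-336.3,92,-33)])
E
```

```text
time_s: 0.52
ee_pos: [290.3, 428.8, 245.1]
eef_rot: [[-0.678, 0.735, -0.001], [0.735, 0.678, -0.001], [-0.0, -0.001, -1.0]]
force: [-0.4, 0.5, -0.4]
gripper_width: 1.001
grasp_force: 0.0
time_s: 0.93
ee_pos: [430.0, 278.5, 245.1]
eef_rot: [[-0.168, 0.986, -0.001], [0.986, 0.168, -0.0], [-0.0, -0.001, -1.0]]
force: [0.2, 0.6, -0.2]
gripper_width: 1.002
grasp_force: 0.0
time_s: 1.35
ee_pos: [499.0, 83.5, 245.1]
eef_rot: [[0.412, 0.911, -0.001], [0.911, -0.412, 0.0], [-0.0, -0.001, -1.0]]
force: [-0.2, 0.6, -0.6]
gripper_width: 1.0
grasp_force: 0.0
time_s: 1.77
ee_pos: [521.2, -121.4, 245.0]
eef_rot: [[0.546, 0.838, -0.001], [0.838, -0.546, 0.0], [0.0, -0.001, -1.0]]
force: [-0.5, 0.2, 0.6]
gripper_width: 0.999
grasp_force: 0.0
time_s: 2.18
ee_pos: [522.3, -315.6, 206.3]
eef_rot: [[0.545, 0.838, 0.004], [0.838, -0.545, -0.003], [-0.001, 0.005, -1.0]]
force: [-0.2, -0.2, 0.1]
gripper_width: 0.998
grasp_force: 0.0
[ 522.27801944 -315.56168199  206.30651362] [[ 5.45338284e-01  8.38208306e-01  3.60443858e-03]
 [ 8.38215871e-01 -5.45330266e-01 -3.00914966e-03]
 [-5.56684793e-04  4.66230213e-03 -9.99988976e-01]] [-3.92599650e+01  1.69932101e+01  8.48578699e+01 -2.86559709e-03
  7.78799059e+01 -6.21165475e+00]
(522.5, -336.3, 130, -33) shift [-0.0172  0.0111  0.0764] rot [ 0.005  0.001 -0.001]
(522.5, -336.3, 92, -33) shift [0.    0.    0.038] rot [0. 0. 0.]
```

```bash
python3 -m crank '[[[-0.007,0.005,0.02,0,0,0,1],[-0.014,0.009,0.04,0,0,0,1],[-0.014,0.009,0.06,0,0,0,1],[-0.014,0.009,0.07,0,0,0,1],[-0.014,0.009,0.07,0,0,0,1]]]'
python3 - <<'E'
from plan import *
import pickle,cv2
from fit import proj
plan([(522.5,-336.3,92,-33)])
o=[]
s=robot.read_state();p=s['ee_pos'];print(p)
for n in('top','scene'):
    c=robot.capture(n);u=proj(c,[522,-336,100])[0].astype(int)
    o.append(cv2.resize(c['frame'][u[1]-30:u[1]+30,u[0]-30:u[0]+30,::-1],None,fx=6.5,fy=6.5,interpolation=cv2.INTER_CUBIC))
cv2.imwrite('pics/pre.png',np.hstack(o))
E
```

```text
time_s: 2.6
ee_pos: [519.3, -327.3, 131.1]
eef_rot: [[0.545, 0.838, -0.006], [0.838, -0.545, 0.005], [0.001, -0.007, -1.0]]
force: [0.3, -0.3, -0.4]
gripper_width: 0.999
grasp_force: 0.0
(522.5, -336.3, 92, -33) shift [-0.0058  0.0079  0.0391] rot [-0.007 -0.001 -0.   ]
[ 519.28992146 -327.33074439  131.12955471]
```

View pics/pre.png

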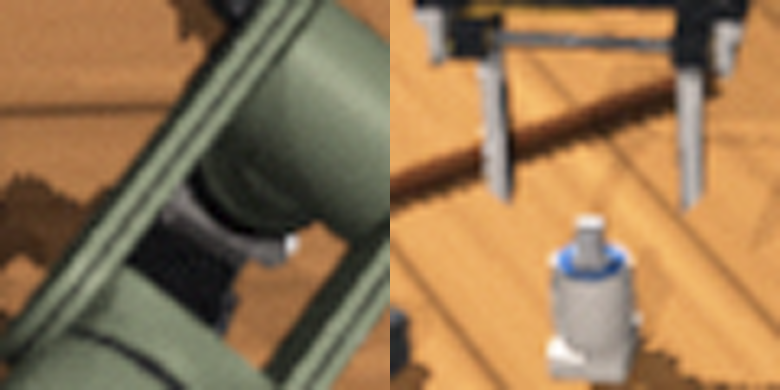

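The scene half shows the open fingertips at (500,200) and (690,205), straddling the head at (590,225). The top view is blocked by the arm. I'll read the settled pose before going down.

```bash
python3 -m crank '[[[0,0,0,0,0,0,1],[0,0,0,0,0,0,1],[0,0,0,0,0,0,1],[0,0,0,0,0,0,1],[0,0,0,0,0,0,1]]]'
python3 -c "
from plan import *
plan([(522.5,-336.3,92,-33)])"
```

```text
time_s: 3.12
ee_pos: [521.8, -329.1, 135.7]
eef_rot: [[0.544, 0.839, 0.001], [0.839, -0.544, -0.001], [-0.0, 0.001, -1.0]]
force: [-0.2, -0.3, 1.0]
gripper_width: 1.002
grasp_force: 0.0
(522.5, -336.3, 92, -33) shift [-0.0056  0.0044  0.0438] rot [0.001 0.    0.   ]
```

```bash
python3 -m crank '[[[-0.0056,0.0044,0,0,0,0,1],[-0.0056,0.0044,0.012,0,0,0,1],[-0.0056,0.0044,0.024,0,0,0,1],[-0.0056,0.0044,0.036,0,0,0,1],[-0.0056,0.0044,0.043,0,0,0,1]]]'
python3 -m crank '[[[0,0,0,0,0,0,1],[0,0,0,0,0,0,1],[0,0,0,0,0,0,1],[0,0,0,0,0,0,1],[0,0,0,0,0,0,1]]]'
python3 -c "
from plan import *
plan([(522.5,-336.3,92,-33)])"
```

```text
time_s: 3.53
ee_pos: [520.6, -334.9, 88.6]
eef_rot: [[0.545, 0.839, -0.004], [0.839, -0.545, 0.003], [0.001, -0.005, -1.0]]
force: [-1.1, 0.4, -0.4]
gripper_width: 1.0
grasp_force: 0.0
time_s: 3.95
ee_pos: [522.7, -336.5, 92.8]
eef_rot: [[0.545, 0.839, 0.001], [0.839, -0.545, -0.001], [-0.0, 0.002, -1.0]]
force: [-0.6, -0.8, 0.8]
gripper_width: 0.999
grasp_force: 0.0
(522.5, -336.3, 92, -33) shift [ 0.0001 -0.0002  0.0008] rot [ 0.002  0.    -0.   ]
```

```bash
python3 -m crank '[[[0,0,0,0,0,0,0.5],[0,0,0,0,0,0,0.3],[0,0,0,0,0,0,0.2],[0,0,0,0,0,0,0.1],[0,0,0,0,0,0,0.05]]]' 40
python3 -m crank '[[[0,0,0,0,0,0,0.05],[0,0,0,0,0,0,0],[0,0,0,0,0,0,0],[0,0,0,0,0,0,0],[0,0,0,0,0,0,0]]]' 45
```

```text
time_s: 4.37
ee_pos: [522.1, -336.1, 92.0]
eef_rot: [[0.545, 0.839, 0.0], [0.839, -0.545, -0.0], [-0.0, 0.0, -1.0]]
force: [-0.3, -1.1, -0.8]
gripper_width: 0.686
grasp_force: 0.0
time_s: 4.78
ee_pos: [522.1, -336.1, 92.0]
eef_rot: [[0.545, 0.839, 0.0], [0.839, -0.545, -0.0], [-0.0, 0.0, -1.0]]
force: [0.7, 0.9, -0.2]
gripper_width: 0.326
grasp_force: 0.0
```

```bash
python3 -m crank '[[[0,0,0,0,0,0,0],[0,0,0,0,0,0,0],[0,0,0,0,0,0,0],[0,0,0,0,0,0,0],[0,0,0,0,0,0,0]]]' 45
python3 -m crank '[[[0,0,0,0,0,0,0],[0,0,-0.01,0,0,0,0],[0,0,-0.03,0,0,0,0],[0,0,-0.05,0,0,0,0],[0,0,-0.08,0,0,0,0]]]' 45
python3 - <<'E'
from plan import *
plan([(540,-300,172,-15),(624,-142.3,172,2.3)],([522.1,-336.1,172],-33))
E
```

```text
time_s: 5.2
ee_pos: [522.2, -336.2, 91.9]
eef_rot: [[0.545, 0.839, 0.0], [0.839, -0.545, -0.0], [0.0, 0.0, -1.0]]
force: [0.5, -0.5, -0.9]
gripper_width: 0.148
grasp_force: 44.9
time_s: 5.62
ee_pos: [520.0, -334.3, 169.8]
eef_rot: [[0.545, 0.839, -0.006], [0.839, -0.545, 0.005], [0.001, -0.008, -1.0]]
force: [0.6, -0.3, -3.8]
gripper_width: 0.146
grasp_force: 44.9
(540, -300, 172, -15) shift [ 0.04   -0.0046  0.    ] rot [ 0.     0.    -0.314]
(624, -142.3, 172, 2.3) shift [0.1741 0.0403 0.    ] rot [ 0.     0.    -0.302]
```

```bash
python3 -m crank '[[[0.008,-0.001,0,0,0,-0.06,0],[0.016,-0.002,0,0,0,-0.12,0],[0.024,-0.003,0,0,0,-0.19,0],[0.032,-0.004,0,0,0,-0.25,0],[0.04,-0.0046,0,0,0,-0.314,0]]]'
python3 -m crank '[[[0.035,0.008,0,0,0,-0.06,0],[0.07,0.016,0,0,0,-0.12,0],[0.105,0.024,0,0,0,-0.18,0],[0.14,0.032,0,0,0,-0.24,0],[0.174,0.04,0,0,0,-0.302,0]]]'
python3 -m crank '[[[0,0,0,0,0,0,0],[0,0,0,0,0,0,0],[0,0,0,0,0,0,0],[0,0,0,0,0,0,0],[0,0,0,0,0,0,0]]]'
python3 - <<'E'
from plan import *
import cv2,pickle
from fit import proj
plan([(624,-142.3,172,2.3)])
o=[]
for n in('top','scene'):
    c=robot.capture(n);pickle.dump(c,open(f'pics/{n}1.pkl','wb'));u=proj(c,[624,-142,80])[0].astype(int)
    o.append(cv2.resize(c['frame'][u[1]-30:u[1]+30,u[0]-30:u[0]+30,::-1],None,fx=6.5,fy=6.5,interpolation=cv2.INTER_CUBIC))
cv2.imwrite('pics/pl.png',np.hstack(o))
E
```

```text
time_s: 6.03
ee_pos: [539.5, -299.2, 171.9]
eef_rot: [[0.256, 0.967, -0.001], [0.967, -0.256, 0.001], [0.001, -0.002, -1.0]]
force: [-0.4, 0.5, -2.5]
gripper_width: 0.144
grasp_force: 44.9
time_s: 6.45
ee_pos: [623.6, -140.5, 171.8]
eef_rot: [[-0.043, 0.999, -0.002], [0.999, 0.043, 0.001], [0.001, -0.002, -1.0]]
force: [0.2, -1.0, -3.8]
gripper_width: 0.148
grasp_force: 44.9
time_s: 6.87
ee_pos: [623.1, -143.6, 171.9]
eef_rot: [[-0.038, 0.999, -0.001], [0.999, 0.038, -0.0], [-0.0, -0.001, -1.0]]
force: [-0.3, -0.0, -3.6]
gripper_width: 0.146
grasp_force: 44.9
(624, -142.3, 172, 2.3) shift [ 0.0013  0.001  -0.0001] rot [-0.001  0.    -0.002]
```

View pics/pl.png

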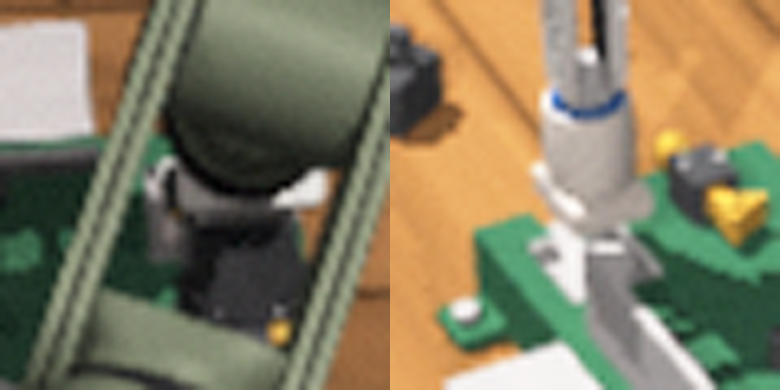

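The idler hangs above the pocket. In the scene half its foot is at about (590,195) and the pocket at (590,255); the top view is blocked. I'll compare each camera's own relative fit of idler to seat to cancel the calibration bias.

Run:
```python
from fit import *
from scipy.optimize import minimize
def full(u,o,s):return (np.array(u)+.5)/s-.5+o
ob=[]
for g,u in [((85,-180,45),(461,90)),((-85,-180,45),(474,280)),((30,125,104),(118,165)),((69,75,97),(173,116)),((69,-70,97),(340,102)),((41,-98.5,45),(370,144))]:ob.append(('top',g,full(u,[215,145],4)))
for g,u in [((85,-180,45),(65,240)),((-85,-180,45),(278,180)),((30,125,104),(342,395)),((69,-70,97),(148,255)),((69,75,97),(250,378))]:ob.append(('scene',g,full(u,[215,150],4.8)))
S=6
for n in C:
    f=lambda p:np.concatenate([(proj(C[n],T(p,g))-u)[0] for m,g,u in ob if m==n])
    p=least_squares(f,[577,-19,.04],loss='soft_l1').x;p2=least_squares(lambda q:f([q[0],q[1],.0404]),[577,-19]).x
    seat=T([*p2,.0404],(41,-125,33))[0]
    o=np.round(proj(C[n],[522,-336,40])[0])-22
    im=C[n]['frame'][int(o[1]):int(o[1])+44,int(o[0]):int(o[0])+44]
    im=cv2.resize(im,None,fx=S,fy=S,interpolation=cv2.INTER_CUBIC).astype(int)
    m=((im[...,0]-im[...,2])<28).astype(np.uint8)
    k,l,st,_=cv2.connectedComponentsWithStats(m);c0=l[102:162,102:162];m=(l==np.bincount(c0[c0>0]).argmax()).astype(np.uint8)
    def sc(v):
        r=render(C[n],[v[0],v[1],v[2]/30],S,o,m.shape);return -(r&m).sum()/(r|m).sum()
    best=min((minimize(sc,[522,-336,np.radians(y)*30],method='Nelder-Mead',options=dict(initial_simplex=[[520,-338,np.radians(y)*30],[526,-338,np.radians(y)*30],[520,-332,np.radians(y)*30],[520,-338,np.radians(y+8)*30]])) for y in(-40,-36,-32,-28)),key=lambda q:q.fun)
    print(n,'yaw',np.degrees(p[2]),'seat',seat,'idler',best.x[:2],np.degrees(best.x[2]/30),best.fun,'rel',seat[:2]-best.x[:2])
```

```text
top yaw 2.4765171818932767 seat [ 624.40111908 -144.09685446   33.        ] idler [ 474. -304.] -25.333333333333304 0.0 rel [150.40111908 159.90314554]
scene yaw 2.0002890145528416 seat [ 624.4910982 -137.4079659   33.       ] idler [ 581.77777778 -364.22222222] -70.22222222222226 0.0 rel [ 42.71332042 226.81425632]<stdin>:18: RuntimeWarning: overflow encountered in scalar negative
```

Run:
```python
from fit import *
from scipy.optimize import minimize
S=6
for n in C:
    o=np.round(proj(C[n],[522,-336,40])[0])-22
    im=C[n]['frame'][int(o[1]):int(o[1])+44,int(o[0]):int(o[0])+44]
    im=cv2.resize(im,None,fx=S,fy=S,interpolation=cv2.INTER_CUBIC).astype(int)
    m=((im[...,0]-im[...,2])<28).astype(np.uint8)
    k,l,st,_=cv2.connectedComponentsWithStats(m);c0=l[102:162,102:162];m=(l==np.bincount(c0[c0>0]).argmax()).astype(np.uint8)
    def sc(v):
        r=render(C[n],[v[0],v[1],v[2]/30],S,o,m.shape);return -float((r&m).sum())/float((r|m).sum())
    best=min((minimize(sc,[522,-336,np.radians(y)*30],method='Nelder-Mead',options=dict(initial_simplex=[[520,-338,np.radians(y)*30],[526,-338,np.radians(y)*30],[520,-332,np.radians(y)*30],[520,-338,np.radians(y+8)*30]])) for y in(-40,-36,-32,-28)),key=lambda q:q.fun)
    print(n,'idler',best.x[:2],np.degrees(best.x[2]/30),best.fun)
```

```text
top idler [ 521.98926163 -336.92580242] -37.28781549888505 -0.9225706079463858
scene idler [ 522.90616391 -335.06645247] -28.122220702364245 -0.8522333461686561
```

```bash
python3 -m crank '[[[0.0013,0.0013,0,0,0,0,0],[0.0013,0.0013,0.01,0,0,0,0],[0.0013,0.0013,0.02,0,0,0,0],[0.0013,0.0013,0.03,0,0,0,0],[0.0013,0.0013,0.03,0,0,0,0]]]'
python3 -m crank '[[[0,0,0.001,0,0,0,0],[0,0,0.002,0,0,0,0],[0,0,0.004,0,0,0,0],[0,0,0.005,0,0,0,0],[0,0,0.006,0,0,0,0]]]'
python3 -m crank '[[[0,0,0.001,0,0,0,0],[0,0,0.002,0,0,0,0],[0,0,0.003,0,0,0,0],[0,0,0.003,0,0,0,0],[0,0,0.003,0,0,0,0]]]'
```

```text
time_s: 7.38
ee_pos: [622.5, -140.1, 137.8]
eef_rot: [[-0.04, 0.999, -0.007], [0.999, 0.04, 0.002], [0.003, -0.007, -1.0]]
force: [-1.0, 1.1, -3.7]
gripper_width: 0.144
grasp_force: 44.9
time_s: 7.8
ee_pos: [625.3, -141.1, 136.3]
eef_rot: [[-0.04, 0.999, 0.001], [0.999, 0.04, -0.0], [-0.0, 0.001, -1.0]]
force: [-0.4, 0.9, -2.9]
gripper_width: 0.147
grasp_force: 44.9
time_s: 8.22
ee_pos: [625.3, -141.3, 133.6]
eef_rot: [[-0.04, 0.999, 0.001], [0.999, 0.04, -0.001], [-0.001, 0.001, -1.0]]
force: [-0.2, 0.0, -0.9]
gripper_width: 0.144
grasp_force: 44.9
```

```bash
python3 -m crank '[[[0,0,0.001,0,0,0,0],[0,0,0.002,0,0,0,0],[0,0,0.002,0,0,0,0],[0,0,0.002,0,0,0,0],[0,0,0.002,0,0,0,0]]]'
python3 -c "
from plan import *
s=robot.read_state();print(s['force'],s['torque'])"
```

```text
time_s: 8.63
ee_pos: [624.9, -141.3, 130.6]
eef_rot: [[-0.04, 0.999, -0.0], [0.999, 0.04, -0.0], [-0.0, -0.0, -1.0]]
force: [0.7, -2.0, -3.0]
gripper_width: 0.141
grasp_force: 44.9
[ 0.70255879 -1.98926063 -2.98127397] [-0.6207642  -0.07701656  0.05868107]
```

```bash
python3 -m crank '[[[-0.0007,0,0.001,0,0,0,0],[-0.0007,0,0.002,0,0,0,0],[-0.0007,0,0.003,0,0,0,0],[-0.0007,0,0.003,0,0,0,0],[-0.0007,0,0.003,0,0,0,0]]]'
python3 -m crank '[[[0,0,0.001,0,0,0,0],[0,0,0.002,0,0,0,0],[0,0,0.003,0,0,0,0],[0,0,0.004,0,0,0,0],[0,0,0.004,0,0,0,0]]]'
```

```text
time_s: 9.05
ee_pos: [624.9, -141.6, 127.7]
eef_rot: [[-0.04, 0.999, -0.0], [0.999, 0.04, 0.0], [0.0, -0.0, -1.0]]
force: [0.5, -0.2, -4.2]
gripper_width: 0.145
grasp_force: 44.9
time_s: 9.47
ee_pos: [625.2, -141.7, 124.8]
eef_rot: [[-0.04, 0.999, 0.0], [0.999, 0.04, -0.0], [-0.0, 0.0, -1.0]]
force: [-1.1, 0.2, 2.0]
gripper_width: 0.143
grasp_force: 44.9
```

```bash
python3 -m crank '[[[0,0,0.001,0,0,0,0],[0,0,0.002,0,0,0,0],[0,0,0.002,0,0,0,0],[0,0,0.002,0,0,0,0],[0,0,0.002,0,0,0,0]]]'
```

```text
time_s: 9.88
ee_pos: [625.3, -141.7, 124.8]
eef_rot: [[-0.04, 0.999, 0.001], [0.999, 0.04, -0.0], [-0.0, 0.001, -1.0]]
force: [-4.4, 0.3, 10.0]
gripper_width: 0.147
grasp_force: 44.9
```

The idler is on the pocket floor: TCP z is 124.8 against 125 expected, and 10 N of down force doesn't move it. I'll relax, release and lift.

```bash
python3 -m crank '[[[0,0,-0.001,0,0,0,0],[0,0,-0.002,0,0,0,0],[0,0,-0.002,0,0,0,0.3],[0,0,-0.002,0,0,0,0.6],[0,0,-0.002,0,0,0,0.6]]]' 20
python3 -m crank '[[[0,0,0,0,0,0,0.6],[0,0,0,0,0,0,0.6],[0,0,0,0,0,0,0.6],[0,0,-0.005,0,0,0,0.6],[0,0,-0.015,0,0,0,0.6]]]'
python3 -m crank '[[[0,0,-0.02,0,0,0,0.6],[0,0,-0.04,0,0,0,0.6],[0,0,-0.06,0,0,0,0.6],[0,0,-0.075,0,0,0,0.6],[0,0,-0.075,0,0,0,0.6]]]'
python3 - <<'E'
from plan import *
s=robot.read_state();print(s['ee_pos'])
plan([(560,-120,216,-5),(497.5,-95.5,216,-20.6)],([625,-141.7,214],2.3))
E
```

```text
time_s: 10.3
ee_pos: [625.1, -141.5, 123.7]
eef_rot: [[-0.04, 0.999, 0.0], [0.999, 0.04, 0.0], [0.0, 0.0, -1.0]]
force: [0.4, 0.1, -0.1]
gripper_width: 0.325
grasp_force: 0.0
time_s: 10.72
ee_pos: [623.9, -141.3, 137.8]
eef_rot: [[-0.04, 0.999, -0.003], [0.999, 0.04, 0.001], [0.001, -0.003, -1.0]]
force: [0.2, -0.3, 1.1]
gripper_width: 0.596
grasp_force: 0.0
time_s: 11.13
ee_pos: [627.8, -142.7, 219.9]
eef_rot: [[-0.04, 0.999, 0.009], [0.999, 0.04, -0.003], [-0.004, 0.009, -1.0]]
force: [0.9, -0.4, 1.1]
gripper_width: 0.601
grasp_force: 0.0
[ 627.82513887 -142.67545225  219.94653604]
(560, -120, 216, -5) shift [ 0.0243 -0.0641 -0.002 ] rot [0.    0.    0.127]
(497.5, -95.5, 216, -20.6) shift [ 0.019  -0.0644  0.    ] rot [0.    0.    0.272]
```

```bash
python3 -m crank '[[[0.005,-0.013,-0.002,0,0,0.03,0.6],[0.01,-0.026,-0.002,0,0,0.06,0.6],[0.015,-0.039,-0.002,0,0,0.09,0.6],[0.02,-0.052,-0.002,0,0,0.12,0.6],[0.0243,-0.064,-0.002,0,0,0.127,0.6]]]'
python3 -m crank '[[[0.005,-0.016,0,0,0,0.07,0.6],[0.01,-0.032,0,0,0,0.14,0.6],[0.015,-0.048,0,0,0,0.21,0.6],[0.019,-0.064,0,0,0,0.272,0.6],[0.019,-0.064,0,0,0,0.272,0.6]]]'
python3 -m crank '[[[0,0,0,0,0,0,0.6],[0,0,0,0,0,0,0.6],[0,0,0,0,0,0,0.6],[0,0,0,0,0,0,0.6],[0,0,0,0,0,0,0.6]]]'
python3 - <<'E'
from plan import *
import cv2,pickle
from fit import proj
plan([(497.5,-95.5,216,-20.6),(497.5,-95.5,151,-20.6)])
o=[]
for n in('top','scene'):
    c=robot.capture(n);u=proj(c,[580,-120,100])[0].astype(int)
    o.append(cv2.resize(c['frame'][u[1]-40:u[1]+40,u[0]-36:u[0]+36,::-1],None,fx=5.5,fy=5.5,interpolation=cv2.INTER_CUBIC))
cv2.imwrite('pics/rel.png',np.hstack(o))
E
```

```text
time_s: 11.55
ee_pos: [559.0, -119.6, 215.4]
eef_rot: [[0.088, 0.996, -0.001], [0.996, -0.088, 0.0], [0.0, -0.001, -1.0]]
force: [0.5, 0.1, 0.0]
gripper_width: 0.603
grasp_force: 0.0
time_s: 11.97
ee_pos: [495.4, -94.3, 215.2]
eef_rot: [[0.352, 0.936, -0.003], [0.936, -0.352, 0.001], [0.0, -0.003, -1.0]]
force: [0.4, 0.7, -0.7]
gripper_width: 0.602
grasp_force: 0.0
time_s: 12.38
ee_pos: [498.5, -95.8, 215.9]
eef_rot: [[0.351, 0.936, -0.0], [0.936, -0.351, -0.0], [-0.0, -0.0, -1.0]]
force: [-0.2, -1.0, 0.4]
gripper_width: 0.598
grasp_force: 0.0
(497.5, -95.5, 216, -20.6) shift [-0.0001 -0.001  -0.0001] rot [-0.     0.     0.001]
(497.5, -95.5, 151, -20.6) shift [0.    0.    0.065] rot [0. 0. 0.]
```

View pics/rel.png

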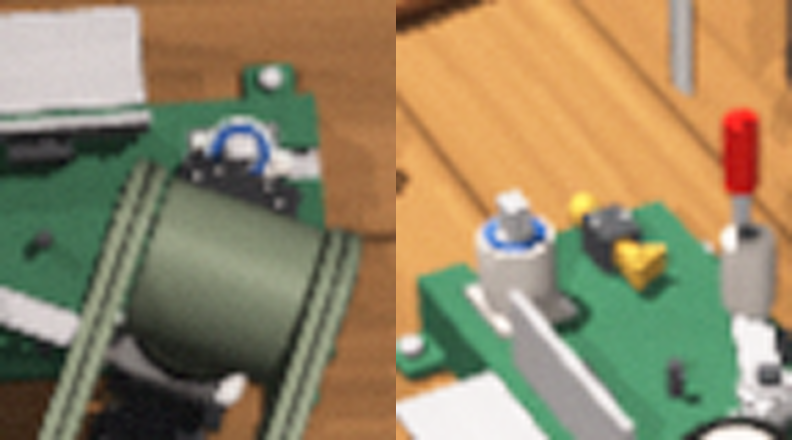

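The idler stands upright in the pocket at (240,145) in the top half, with its tab in the notch at (300,160). The red grip is at (740,155) in the scene half, below the open fingers. I'll lower over the grip and close.

```bash
python3 -m crank '[[[0,0,0.016,0,0,0,0.6],[0,0,0.032,0,0,0,0.6],[0,0,0.048,0,0,0,0.6],[0,0,0.062,0,0,0,0.6],[0,0,0.065,0,0,0,0.6]]]' 20
python3 -m crank '[[[0,0,0,0,0,0,0.5],[0,0,0,0,0,0,0.4],[0,0,0,0,0,0,0.3],[0,0,0,0,0,0,0.1],[0,0,0,0,0,0,0.1]]]' 20
python3 -m crank '[[[0,0,0,0,0,0,0.1],[0,0,0,0,0,0,0.1],[0,0,0,0,0,0,0.1],[0,0,0,0,0,0,0.1],[0,0,0,0,0,0,0.1]]]' 30
```

```text
time_s: 12.9
ee_pos: [496.2, -94.9, 148.3]
eef_rot: [[0.351, 0.936, -0.005], [0.936, -0.351, 0.002], [-0.0, -0.005, -1.0]]
force: [-0.9, 0.0, -0.3]
gripper_width: 0.603
grasp_force: 0.0
time_s: 13.32
ee_pos: [498.7, -95.7, 151.9]
eef_rot: [[0.351, 0.936, 0.002], [0.936, -0.351, -0.001], [-0.0, 0.002, -1.0]]
force: [0.4, 0.2, -0.7]
gripper_width: 0.28
grasp_force: 0.0
time_s: 13.73
ee_pos: [498.1, -95.5, 151.7]
eef_rot: [[0.351, 0.936, 0.0], [0.936, -0.351, -0.0], [-0.0, 0.0, -1.0]]
force: [-1.8, 0.7, 6.0]
gripper_width: 0.229
grasp_force: 30.0
```

```bash
python3 -m crank '[[[0.0002,0.0083,0,0,0,-0.06,0.1],[0.001,0.0165,0,0,0,-0.12,0.1],[0.0022,0.0247,0,0,0,-0.18,0.1],[0.004,0.0328,0,0,0,-0.24,0.1],[0.0062,0.0408,0,0,0,-0.3,0.1]]]' 40
cat > ang.py <<'E'
from plan import *
s=robot.read_state();p=np.array(s['ee_pos'])[:2]-[545.45,34.7]
print('r',np.hypot(*p),'theta',np.arctan2(p[0],-p[1])-.0404+.4,'push',np.array(s['eef_rot']).T@s['force'],s['gripper_width'])
E
python3 ang.py
```

```text
time_s: 14.15
ee_pos: [537.5, -103.9, 151.7]
eef_rot: [[0.056, 0.998, -0.003], [0.998, -0.056, 0.001], [0.0, -0.003, -1.0]]
force: [-7.0, 0.9, 9.0]
gripper_width: 0.23
grasp_force: 40.0
r 138.77816981849543 theta 0.30245124365381515 push [ 0.50721039 -7.06322977 -9.02774805] 0.23004010943570927
```

```bash
python3 -m crank '[[[0.0002,0.0069,0,0,0,-0.05,0.1],[0.0007,0.0138,0,0,0,-0.1,0.1],[0.0016,0.0206,0,0,0,-0.15,0.1],[0.0028,0.0274,0,0,0,-0.2,0.1],[0.004,0.0328,0,0,0,-0.24,0.1]]]' 40
python3 ang.py
python3 -m crank '[[[0,0,0,0,0,0,0.1],[0,0,0,0,0,0,0.1],[0,0,0,0,0,0,0.1],[0,0,0,0,0,0,0.1],[0,0,0,0,0,0,0.1]]]' 40
python3 ang.py
python3 - <<'E'
from plan import *
import cv2
from fit import proj
o=[]
for n in('top','scene'):
    c=robot.capture(n);u=proj(c,[570,-90,80])[0].astype(int)
    o.append(cv2.resize(c['frame'][u[1]-40:u[1]+40,u[0]-36:u[0]+36,::-1],None,fx=5.5,fy=5.5,interpolation=cv2.INTER_CUBIC))
cv2.imwrite('pics/fin.png',np.hstack(o))
E
```

```text
time_s: 14.57
ee_pos: [569.9, -101.9, 151.7]
eef_rot: [[-0.182, 0.983, -0.004], [0.983, 0.182, 0.0], [0.001, -0.004, -1.0]]
force: [-9.3, 0.7, 9.6]
gripper_width: 0.226
grasp_force: 40.0
r 138.7744251511196 theta 0.5368691705206624 push [ 2.35368309 -9.07496724 -9.51721382] 0.2264466634117379
time_s: 14.98
ee_pos: [569.5, -101.9, 151.7]
eef_rot: [[-0.179, 0.984, -0.004], [0.984, 0.179, 0.0], [0.001, -0.004, -1.0]]
force: [-8.4, 1.2, 9.4]
gripper_width: 0.225
grasp_force: 40.0
r 138.75049926834893 theta 0.5340121782028001 push [ 2.70791135 -8.07370448 -9.39815709] 0.22461414760797077
```

View pics/fin.png

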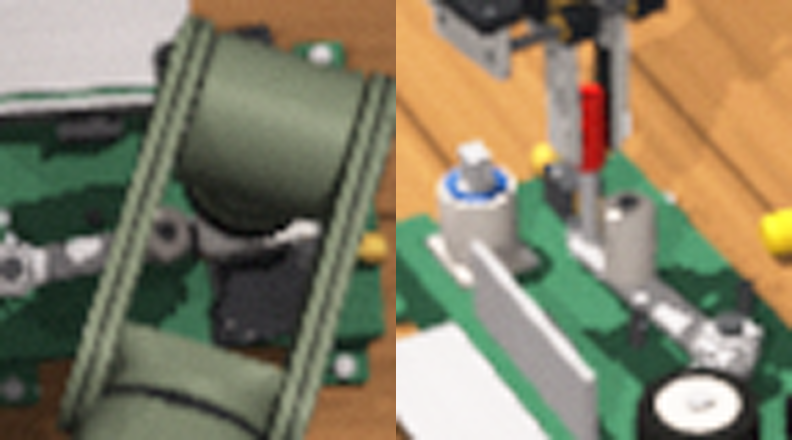

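In the scene half the fingers hold the red grip at (593,125) with the arm swung in, and the idler stands undisturbed at (478,200). The angle is 0.53, past the 0.46 click and short of the 0.66 stop. The push is 8–9 N, which matches the spring alone with the pawl dropped in and unloaded, so I'm handing in.

```bash
python3 -c "
from workcell import robot
print(robot.close_job())"
```

```text
the job is handed in; nothing more can be done
None
```

The job is handed in at about 15 s of the 48 s allowed: the new idler is fully home in its pocket with the tab in the notch and released, and the gripper is holding the tension arm at about 0.53 rad, past the 0.46 click; I inferred the click from that angle and the 8–9 N push, as the pawl was hidden from both cameras.

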